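Feel for the worn spindle and take up its end float

ROBOT

A 6-joint arm with a two-finger parallel gripper is mounted at the origin on the work surface. World frame = base frame: x ahead of the robot, y to its left, z up, the work surface at z = 0. Lengths are in m, angles in rad, forces in N, time in s.
With the tool pointing down it reaches from about 0.375 to 0.9 m from the base axis. Payload 3.1 kg.
Tool frame: the origin (TCP) lies at the very end of the fingers, on their centre line; the grasp point (between the pads) lies 19 mm behind it (grip_depth is the distance from the TCP to the grasp point, in m); z points along the fingers, y is the line along which they close (so a half turn about z gives the same grasp; the last joint's range is limited). The gripper opens to 85 mm and grips with 20 to 120 N. Pads are 22 mm wide; open, the fingers measure 114 mm over their backs; the gripper's body (76 mm by 85 mm) begins 54 mm behind the grasp point. The pads swing forward as they close: fully open they stand 13 mm farther back than shut.
Start: joints at [-1.411, 0.527, 1.433, -0, 1.181, -0.178], TCP at [0.207, -0.59, 0.231] pointing down, gripper open.
Joint ranges: [-3.08, 3.08], [-0.75, 2.2], [0.22, 2.44], [-1.43, 4.57], [0, 2.65], [-2.85, 2.85]. Speed limits (rad/s): [2.79, 2.79, 3.14, 3.14, 3.14, 3.14].

INTERFACE

Orientations are given as a unit quaternion [x, y, z, w].
In Python, from station import * gives the robot as it stands.
- The arm moves only by the tool apply_moves, never from a script. Its argument "plan" is a list of rows, each a list of 7 numbers: the shift along the tool's x, y, z in m, then the turn, a rotation vector about the tool's x, y, z in rad, then the gripper command: -1 is fully open, 1 is shut, values between are in proportion. In form: [[dx, dy, dz, wx, wy, wz, jaw], ...]. A call has 1 to 8 rows; each row shifts and turns the commanded pose from where the row before left it, along the tool's axes as they then stand; what a row does not reach is not made up. A row lasts 1/8 s, in which the tool goes at most 62.5 mm and 10.7 degrees, less where a joint would pass 70% of its speed; a pose out of reach is approached as far as the arm can. A call is refused whole if a number of a shift passes 0.0625 or a number of a turn 0.188, either way. A call with a gripper value outside its range is refused whole. The fingers move at their own pace and stop on an object; "force" is the grip in N (left out, the last holds). Time passes only in rows, so rows that do not move let the fingers close. It gives the time, the measured TCP pose, the force, the opening and the grip force at its end, in the units of the state.
- sense(): the state, without advancing time (a new reading comes with each control period).
- snapshot(name): name is "scene" or "side" or "wrist"; returns the picture (384x512x3 uint8, red, green, blue); there is no depth.
- calibration(name): a dict with "camera_matrix" (3x3 intrinsics, pixels), "R" (3x3) and "t" (3): a world point X has camera coordinates R X + t; the wrist camera has in their place "mount" (4x4, takes a point from camera to tool coordinates, whose origin is the TCP and whose axes are the flange's). Camera axes: x right, y down, z forward; pixel columns grow to the right and rows downward; lengths in m; the calibration is good to about 2 mm. A picture is of the moment at which its call begins: read the wrist's pose just before it. calibration takes no time and is no camera call.
- sign_off(): hands the job in; it is judged then, once.
The state is a dict: "t": time; "q": joint angles; "qd": joint speeds; "tau": joint torques, N m; "tcp_pos": TCP position; "tool_rot": TCP orientation; "force": force on the tool from outside, world axes, zero at the start; "ft_torque": the same for the moment, N m; "finger_gap": opening from 0.0 (shut) to 1.0 (fully open); "gripper_force": force on a finger pad.
Only numpy, scipy, OpenCV 4.12 (cv2) and the standard library are available. Lean on these libraries where they do the work, as an engineer would, in place of code of your own. Each camera call takes 0.05 s, during which the arm holds its last target. There are 200 camera calls.

TASK

One of the three spindles of the rail bracket has far too much end float: gently pull and push the sprung knobs along their axes to find the one that comes out clearly further than the others, and draw it out until you feel its stop. Stand the U-shaped spacer over that spindle in the gap between its collar and the bearing block, legs right down on the ledge, then push the knob back in until you feel the spacer firmly nipped between collar and block, and let go. A pull or push of 5 to 10 N is plenty, never use more than 25 N, and leave the cup, the calculator and the hanger alone.

Things in the scene. Friction and masses are not known exactly. Their poses are not given: they have to be found in the camera images.
- bracket: White swivel bracket of a display rail, fixed on the desk: a bearing block 62 mm deep (x), 250 wide (y), 78 high, with a flat ledge along its front, 18 mm deep, top 38 mm up, and a rail tube behind (300 mm wide, top 70 mm up). Origin: on the desk under the middle of the block's upright front face. +x points into the block, -x out of the face towards the knobs, z up. Its yaw varies.
- spindle_left (a joint): How far the left-hand (+y) spindle is drawn out of the block along the bracket's -x, m; equals the gap between its collar and the block's face. 0 = fully in. The outer stop is hidden in the block: sound spindles stop at about 2 to 3.5 mm, the worn one at 12.5 to 13.5 mm. It slides with about 1.5 N of friction and stays where it is left.
- spring_left (a joint): How far the left-hand (+y) knob is displaced on its spindle against its built-in spring, m: positive when pulled outwards, negative when pushed in, 0 at rest; 10 N per mm, both ways, so it shows the force on the spindle. Sliding the spindle freely gives about 0.2 mm; at a stop it grows with the pull. More than 2.5 mm (25 N) is rough handling.
- spindle_mid (a joint): How far the middle spindle is drawn out of the block along the bracket's -x, m; equals the gap between its collar and the block's face. 0 = fully in. The outer stop is hidden in the block: sound spindles stop at about 2 to 3.5 mm, the worn one at 12.5 to 13.5 mm. It slides with about 1.5 N of friction and stays where it is left.
- spring_mid (a joint): How far the middle knob is displaced on its spindle against its built-in spring, m: positive when pulled outwards, negative when pushed in, 0 at rest; 10 N per mm, both ways, so it shows the force on the spindle. Sliding the spindle freely gives about 0.2 mm; at a stop it grows with the pull. More than 2.5 mm (25 N) is rough handling.
- spindle_right (a joint): How far the right-hand (-y) spindle is drawn out of the block along the bracket's -x, m; equals the gap between its collar and the block's face. 0 = fully in. The outer stop is hidden in the block: sound spindles stop at about 2 to 3.5 mm, the worn one at 12.5 to 13.5 mm. It slides with about 1.5 N of friction and stays where it is left.
- spring_right (a joint): How far the right-hand (-y) knob is displaced on its spindle against its built-in spring, m: positive when pulled outwards, negative when pushed in, 0 at rest; 10 N per mm, both ways, so it shows the force on the spindle. Sliding the spindle freely gives about 0.2 mm; at a stop it grows with the pull. More than 2.5 mm (25 N) is rough handling.
- knob_left: The left-hand (+y) spindle's sprung brass knob: a disc 30 mm across, 16 mm thick. Origin: its centre, on the spindle axis, 60 mm above the desk, 61 mm in front of the block's face with the spindle fully in; axes as the bracket's. Behind it: 45 mm of 12 mm shaft (16 mm at a short rubber sleeve), the collar (24 mm across, 8 mm thick), the face. Spindles are 85 mm apart; below the knob it is free to the desk.
- knob_mid: The middle spindle's sprung brass knob: a disc 30 mm across, 16 mm thick. Origin: its centre, on the spindle axis, 60 mm above the desk, 61 mm in front of the block's face with the spindle fully in; axes as the bracket's. Behind it: 45 mm of 12 mm shaft (16 mm at a short rubber sleeve), the collar (24 mm across, 8 mm thick), the face. Spindles are 85 mm apart; below the knob it is free to the desk.
- knob_right: The right-hand (-y) spindle's sprung brass knob: a disc 30 mm across, 16 mm thick. Origin: its centre, on the spindle axis, 60 mm above the desk, 61 mm in front of the block's face with the spindle fully in; axes as the bracket's. Behind it: 45 mm of 12 mm shaft (16 mm at a short rubber sleeve), the collar (24 mm across, 8 mm thick), the face. Spindles are 85 mm apart; below the knob it is free to the desk.
- seat_left (a point): Fixed point on the left-hand (+y) spindle's axis, 4.25 mm in front of the block's face and 22 mm above the ledge: where the spacer's bore point comes when the spacer stands on the ledge over this spindle, against the face.
- seat_mid (a point): Fixed point on the middle spindle's axis, 4.25 mm in front of the block's face and 22 mm above the ledge: where the spacer's bore point comes when the spacer stands on the ledge over this spindle, against the face.
- seat_right (a point): Fixed point on the right-hand (-y) spindle's axis, 4.25 mm in front of the block's face and 22 mm above the ledge: where the spacer's bore point comes when the spacer stands on the ledge over this spindle, against the face.
- stand: Grey slotted stand, fixed on the desk, 50 x 66 x 30 mm; the spacer stands upright in its slot (floor 8 mm up, slot 11.5 x 39 mm, 22 mm deep). Origin: middle of its underside; x across the slot, y along it.
- spacer: Steel U-shaped spacer, loose, 8.5 mm thick (its x), 36 mm wide (its y), 72 mm tall: two legs (10.5 mm wide, the lowest 7 mm thinned to 6 mm as a lead-in) with a 15 mm slot between them, open below and 30 mm high, a bridge up to 40 mm, and on top a tab 14 mm wide, 8.5 mm thick, from 40 to 72 mm up, to hold it by. Origin: middle of the legs' underside; z up the tab. 90 g.
- spacer_bore (a point): Point in the spacer's slot, 22 mm above the legs' underside, mid-thickness: lies on the spindle axis when seated (the bridge then clears the shaft by 2 mm).
- pot: Bystander: white ceramic cup, 76 mm across, 90 mm tall. Origin: middle of its underside.
- calculator: Bystander: grey calculator, 75 x 130 x 14 mm, lying flat. Origin: middle of its underside.
- hanger: Bystander: white hanger with brass clips and hook, 320 mm long along its y, lying flat. Origin: middle of its underside.
Not all that is in view belongs to the job. Of the things shaped like the spacer, the steel one is meant.

How it is judged:
On the way, in this order (a step that is already met when the one before it is completed fails the run):
1. the worn spindle is drawn out more than 9.5 mm and felt against its outer stop (knob spring pulled more than 0.3 mm, 3 N) (((value of joint spindle_left above 0.0095 m and value of joint spring_left above 0.0003 m) or (value of joint spindle_mid above 0.0095 m and value of joint spring_mid above 0.0003 m) or (value of joint spindle_right above 0.0095 m and value of joint spring_right above 0.0003 m))), for 0.15 s.
2. the spacer stands over the drawn spindle, between collar and block (bore point within 7 mm of the seat point and less than 3 mm above it) (((value of joint spindle_left above 0.007 m and distance between spacer_bore and seat_left below 0.007 m and z of spacer_bore in the frame of seat_left below 0.003 m) or (value of joint spindle_mid above 0.007 m and distance between spacer_bore and seat_mid below 0.007 m and z of spacer_bore in the frame of seat_mid below 0.003 m) or (value of joint spindle_right above 0.007 m and distance between spacer_bore and seat_right below 0.007 m and z of spacer_bore in the frame of seat_right below 0.003 m))), for 0.2 s.
3. the spindle is pushed in on the seated spacer until it is nipped (drawn out less than 10 mm, knob spring pushed more than 0.3 mm, 3 N) (((distance between spacer_bore and seat_left below 0.004 m and z of spacer_bore in the frame of seat_left below 0.002 m and value of joint spindle_left between 0.007 and 0.01 m and value of joint spring_left below -0.0003 m) or (distance between spacer_bore and seat_mid below 0.004 m and z of spacer_bore in the frame of seat_mid below 0.002 m and value of joint spindle_mid between 0.007 and 0.01 m and value of joint spring_mid below -0.0003 m) or (distance between spacer_bore and seat_right below 0.004 m and z of spacer_bore in the frame of seat_right below 0.002 m and value of joint spindle_right between 0.007 and 0.01 m and value of joint spring_right below -0.0003 m))), for 0.15 s.
At the end, for the whole second after the job is handed in: The spacer stands at rest and upright (within 7 degrees) on the ledge over the worn spindle, its bore point within 4 mm of that spindle's seat point and under 2 mm above it, and that spindle is pushed back on to it: drawn out by 7 to 10 mm (the spacer is 8.5 mm thick) (((value of joint spindle_left between 0.007 and 0.01 m and distance between spacer_bore and seat_left below 0.004 m and z of spacer_bore in the frame of seat_left below 0.002 m) or (value of joint spindle_mid between 0.007 and 0.01 m and distance between spacer_bore and seat_mid below 0.004 m and z of spacer_bore in the frame of seat_mid below 0.002 m) or (value of joint spindle_right between 0.007 and 0.01 m and distance between spacer_bore and seat_right below 0.004 m and z of spacer_bore in the frame of seat_right below 0.002 m)) and angle between spacer's own z axis and vertical below 0.12 rad and linear speed of spacer below 0.01 m/s); the robot touches nothing.
It fails at once if a spindle is forced: a knob's spring gives more than 2.5 mm (25 N) either way (value of joint any of spring_left, spring_mid, spring_right above 0.0025 m or value of joint any of spring_left, spring_mid, spring_right below -0.0025 m).
It fails at once if a bystander is moved more than 20 mm (distance of any of pot, calculator, hanger from where it was at the start of the episode above 0.02 m).
It also fails if it takes over 72 s, if anything falls off the work surface, if the arm or the gripper's body presses on something with over 40 N, if the wrist force passes 120 N, or if a joint passes its speed limit or range.

## Working session

There is one attempt and no reset: what is moved stays moved. The work goes in short steps, Python scripts to look and compute and a tool call to move; the robot and the scene stay as the last step left them, time stands still between calls to the robot, and variables do not carry over. Pictures are saved under pics/ and viewed, at most 10 in all, crops included, and the job is handed in when it is done.

Besides the shell and the picture viewer there is one more tool, called after "Emit:" as name(argument=value, ...) on one line, values as JSON. apply_moves: Moves the arm, as the interface text tells. Its arguments: {"type":"object","properties":{"plan":{"type":"array"},"force":{"type":"number"}},"required":["plan"]}

```bash
mkdir -p pics; ls; python3 - <<'E'
from station import *
import cv2, json
s=sense(); print(s)
for n in ["scene","side","wrist"]:
    c=calibration(n); print(n,c)
a=snapshot("scene");b=snapshot("side")
cv2.imwrite("pics/scene.png",a[:,:,::-1]);cv2.imwrite("pics/side.png",b[:,:,::-1])
E
```

```text
pics
{'t': 0.0, 'q': array([-1.41145049e+00,  5.28486231e-01,  1.43388541e+00, -2.32041570e-05,
        1.18139852e+00, -1.78522197e-01]), 'qd': array([-1.69121221e-04,  1.27651183e-04, -1.05889043e-03, -7.14965972e-04,
       -1.25314703e-03,  6.93628150e-05]), 'tau': array([ 7.94629086e-04, -4.42342722e+01, -1.78023058e+01, -1.41353648e-04,
        8.62613611e-03,  3.33668154e-06]), 'tcp_pos': array([ 0.20706711, -0.58895078,  0.23032666]), 'tool_rot': array([ 9.85763226e-01,  1.68135889e-01, -2.89241345e-07, -1.08880416e-03]), 'force': array([0.85750418, 0.02834388, 0.54991651]), 'ft_torque': array([0.00290517, 0.01165772, 0.01850651]), 'gripper_force': 0.0, 'finger_gap': 1.0003068586678634}
scene {'camera_matrix': array([[484.530352  ,   0.        , 256.28394514],
       [  0.        , 484.530352  , 186.41085212],
       [  0.        ,   0.        ,   1.        ]]), 'R': array([[ 0.0460482 ,  0.99890581, -0.00816966],
       [ 0.56151456, -0.03264731, -0.82682257],
       [-0.82618458,  0.03348631, -0.5624035 ]]), 't': array([-0.07328256, -0.23966712,  1.71269477])}
side {'camera
[... 195 characters left out ...]
9247969,  0.02003147],
       [-0.28199365,  0.46405975, -0.83971908],
       [ 0.40424879, -0.73628276, -0.54265146]]), 't': array([0.50104146, 0.19477047, 0.90819243])}
wrist {'camera_matrix': array([[290.2569195 ,   0.        , 255.63349891],
       [  0.        , 290.2569195 , 187.26153072],
       [  0.        ,   0.        ,   1.        ]]), 'mount': array([[-2.94741840e-04, -9.50043204e-01, -3.12118284e-01,
         8.03603409e-02],
       [ 9.99999919e-01, -1.93945520e-04, -3.53985008e-04,
        -3.79503111e-04],
       [ 2.75767109e-04, -3.12118362e-01,  9.50043184e-01,
        -1.42815450e-01],
       [ 0.00000000e+00,  0.00000000e+00,  0.00000000e+00,
         1.00000000e+00]])}
```

View pics/scene.png

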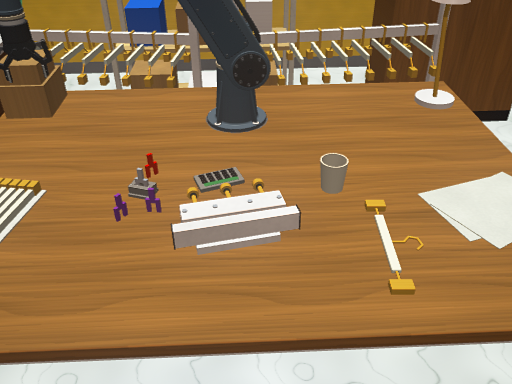

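View pics/side.png

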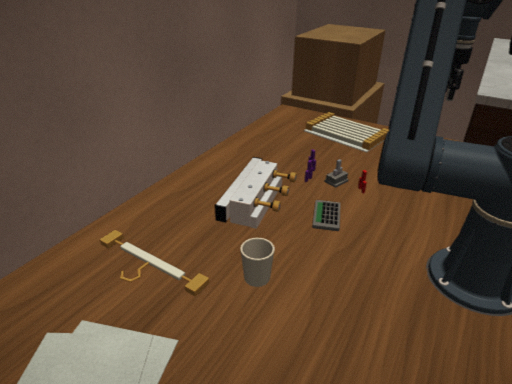

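The scene picture shows knobs at about (193,194), (226,189) and (259,184), and the steel spacer in its grey stand at (141,185). The coloured U shapes are decoys. The calculator lies in front of the knobs at (218,179). I'll get rough positions, then look with the wrist camera.

```bash
cat > h.py <<'E'
from station import *
import numpy as np, cv2
from scipy.spatial.transform import Rotation as Ro
def ray(name,uv,z,pose=None):
    c=calibration(name);K=c["camera_matrix"]
    d=np.linalg.inv(K)@[uv[0],uv[1],1.]
    if name=="wrist":
        p,q=pose;R=Ro.from_quat(q).as_matrix();M=np.array(c["mount"])
        o=R@M[:3,3]+p; d=R@M[:3,:3]@d
    else:
        o=-c["R"].T@c["t"]; d=c["R"].T@d
    return o+d*(z-o[2])/d[2]
def proj(name,X,pose=None):
    c=calibration(name);K=c["camera_matrix"];X=np.atleast_2d(X)
    if name=="wrist":
        p,q=pose;R=Ro.from_quat(q).as_matrix();M=np.array(c["mount"])
        x=((X-p)@R-M[:3,3])@M[:3,:3]
    else: x=X@c["R"].T+c["t"]
    x=x@K.T; return x[:,:2]/x[:,2:]
def delta(p,q,s=None):
    """tool-frame shift and rotvec from the present pose to p,q"""
    s=s or sense();R=Ro.from_quat(s["tool_rot"])
    return R.inv().apply(np.array(p)-s["tcp_pos"]),(R.inv()*Ro.from_quat(q)).as_rotvec()
E
python3 - <<'E'
from h import *
for n,l in {"scene":[(193,194,.06),(226,189,.06),(259,184,.06),(142,191,.03),(140,171,.08),(219,180,.014),(333,190,0),(180,211,.078),(285,197,.078)],"side":[(292,177,.06),(285,190,.06),(275,206,.06),(337,180,.03)]}.items():
    for u in l: print(n,u,ray(n,u[:2],u[2]).round(3))
a=cv2.imread("pics/scene.png")[140:260,100:360];cv2.imwrite("pics/c1.png",cv2.resize(a,None,fx=3,fy=3,interpolation=cv2.INTER_CUBIC))
E
```

```text
scene (193, 194, 0.06) [ 0.543 -0.112  0.06 ]
scene (226, 189, 0.06) [ 0.525 -0.028  0.06 ]
scene (259, 184, 0.06) [0.507 0.058 0.06 ]
scene (142, 191, 0.03) [ 0.478 -0.254  0.03 ]
scene (140, 171, 0.08) [ 0.457 -0.255  0.08 ]
scene (219, 180, 0.014) [ 0.412 -0.05   0.014]
scene (333, 190, 0) [0.46  0.265 0.   ]
scene (180, 211, 0.078) [ 0.637 -0.135  0.078]
scene (285, 197, 0.078) [0.594 0.117 0.078]
side (292, 177, 0.06) [ 0.541 -0.113  0.06 ]
side (285, 190, 0.06) [ 0.526 -0.034  0.06 ]
side (275, 206, 0.06) [0.512 0.055 0.06 ]
side (337, 180, 0.03) [ 0.431 -0.219  0.03 ]
```

View pics/c1.png

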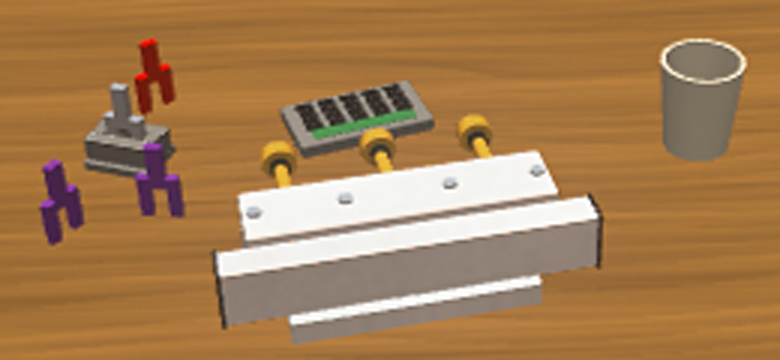

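Emit:
apply_moves(plan=[[0.044,-0.042,-0.003,0,0,0,-1],[0.044,-0.042,-0.003,0,0,0,-1],[0.044,-0.042,-0.003,0,0,0,-1],[0.044,-0.042,-0.003,0,0,0,-1],[0.044,-0.042,-0.003,0,0,0,-1],[0.044,-0.042,-0.003,0,0,0,-1],[0.044,-0.042,-0.003,0,0,0,-1],[0.044,-0.042,-0.003,0,0,0,-1]], force=30)

```text
t: 1.1
tcp_pos: [0.4284, -0.1541, 0.2553]
tool_rot: [0.986, 0.168, 0.0, -0.0]
force: [0.7, -1.4, 0.6]
finger_gap: 0.999
gripper_force: 0.0
```

Emit:
apply_moves(plan=[[0.04,-0.04,0,0,0,0,-1],[0,0,0,0,0,-0.18,-1],[0,0,0,0,0,-0.18,-1],[0,0,0,0,0,-0.18,-1],[0,0,0,0,0,-0.18,-1],[0,0,0,0,0,-0.18,-1],[0,0,0,0,0,-0.18,-1],[0,0,0,0,0,-0.18,-1]])

```text
t: 2.1
tcp_pos: [0.452, -0.1048, 0.255]
tool_rot: [0.695, 0.719, -0.0, -0.0]
force: [1.3, -0.0, -0.2]
finger_gap: 0.998
gripper_force: 0.0
```

Emit:
apply_moves(plan=[[0,0,0,0,0,-0.18,-1],[0,0,0,0,0,-0.18,-1],[0,0,0,0,0,-0.18,-1],[0,0,0,0,0,-0.18,-1],[0,0,0,0,0,-0.18,-1],[0,0,0,0,0,-0.18,-1],[0,0,0,0,0,-0.18,-1],[0,0,0,0,0,-0.18,-1]])

```text
t: 3.1
tcp_pos: [0.4521, -0.1048, 0.255]
tool_rot: [0.049, 0.999, 0.0, -0.0]
force: [0.9, 0.0, 1.0]
finger_gap: 0.997
gripper_force: 0.0
```

Emit:
apply_moves(plan=[[0,0,0,0,0,-0.17,-1],[0,0,0,0,0,0,-1],[0,0,0,0,0,0,-1]])

```text
t: 3.48
tcp_pos: [0.4523, -0.1049, 0.2552]
tool_rot: [-0.032, 0.999, 0.0, -0.0]
force: [-0.2, 0.9, -0.2]
finger_gap: 1.0
gripper_force: 0.0
```

```bash
python3 - <<'E'
from h import *
s=sense();print(s)
a=snapshot("wrist");cv2.imwrite("pics/w1.png",a[:,:,::-1])
cv2.imwrite("pics/w1b.png",cv2.resize(a[:,:,::-1],(800,600),interpolation=cv2.INTER_CUBIC))
np.savez("w1.npz",p=s["tcp_pos"],q=s["tool_rot"])
E
```

```text
{'t': 3.475, 'q': array([-4.69387958e-01,  2.78472336e-01,  1.79151455e+00,  2.46983558e-05,
        1.07198876e+00, -2.10400903e+00]), 'qd': array([-0.0022196 , -0.00232109, -0.00037803,  0.00057128, -0.00199819,
       -0.00790313]), 'tau': array([ 1.36367202e-03, -3.05798471e+01, -1.61642611e+01, -2.54397337e-04,
        2.66219831e-03,  4.11118512e-03]), 'tcp_pos': array([ 0.45225623, -0.10491437,  0.25515911]), 'tool_rot': array([-3.19010497e-02,  9.99491014e-01,  1.01534441e-04, -1.62720818e-04]), 'force': array([-0.16094678,  0.92489415, -0.15828509]), 'ft_torque': array([-0.02932255,  0.02968096,  0.01143627]), 'gripper_force': 0.0, 'finger_gap': 1.0001909729792533}
```

View pics/w1b.png

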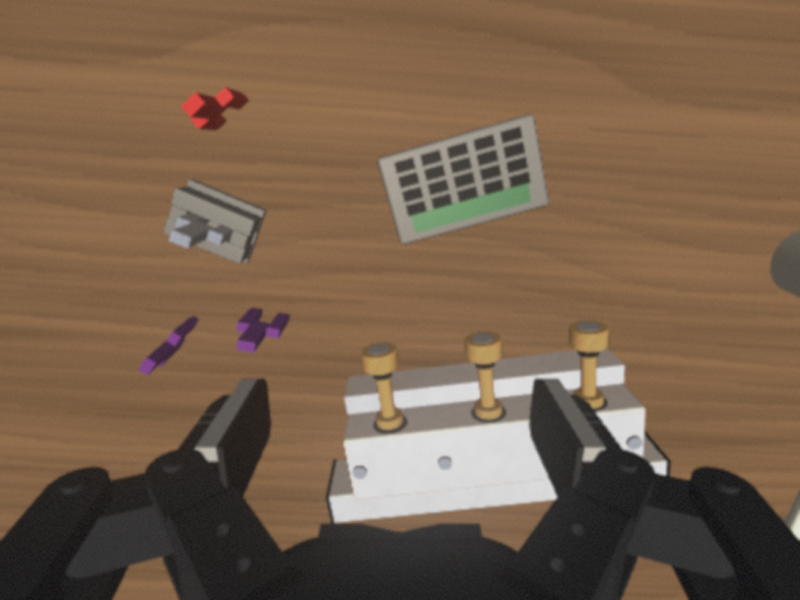

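The wrist picture shows the bracket with its three knobs at (380,358), (483,348) and (589,337) in the 800-wide picture. The stand is at (215,220) with the steel tab towards (185,232). I'll enlarge both areas for exact pixels.

```bash
python3 - <<'E'
import cv2,numpy as np
a=cv2.imread("pics/w1.png")
b=cv2.resize(a[200:340,205:435],None,fx=3.4,fy=3.4,interpolation=cv2.INTER_CUBIC)  # bracket
c=cv2.resize(a[110:172,100:175],None,fx=7,fy=7,interpolation=cv2.INTER_CUBIC)
cv2.imwrite("pics/cb.png",b);cv2.imwrite("pics/cc.png",c);print(b.shape,c.shape)
E
```

```text
(476, 782, 3) (434, 525, 3)
```

View pics/cb.png

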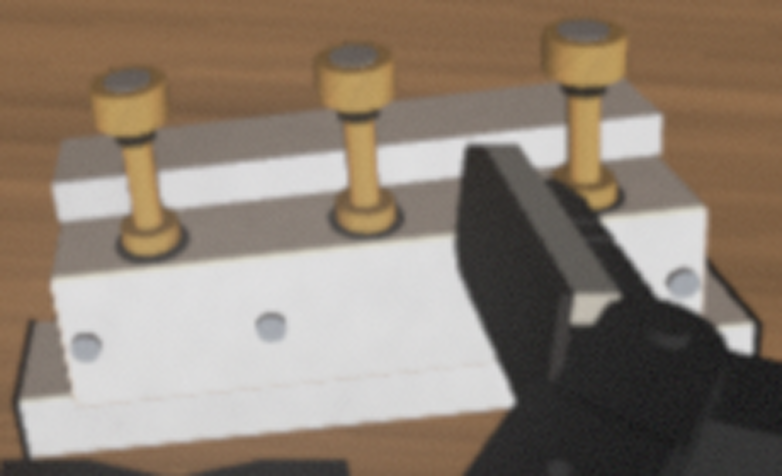

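View pics/cc.png

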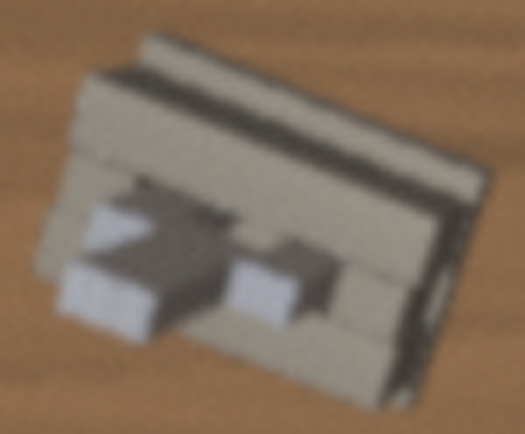

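```bash
python3 - <<'E'
from h import *
from scipy.optimize import least_squares
d=np.load("w1.npz");pose=(d["p"],d["q"])
def fit(obj,px,x0):
    obj=np.array(obj);px=np.array(px)
    def f(v):
        c,s=np.cos(v[2]),np.sin(v[2])
        X=np.c_[v[0]+c*obj[:,0]-s*obj[:,1],v[1]+s*obj[:,0]+c*obj[:,1],obj[:,2]]
        return (proj("wrist",X,pose)-px).ravel()
    r=least_squares(f,x0);print(r.x.round(4),"\n",r.fun.reshape(-1,2).round(1).tolist());return r.x
pb=np.array([[53,276],[706,207],[53,183],[660,113],[58,218],[660,155],[132,79],[353,55],[585,32]])/3.4+[205,200]
ob=[[0,-.125,.078],[0,.125,.078],[-.018,-.125,.038],[-.018,.125,.038],[0,-.125,.038],[0,.125,.038],[-.069,-.085,.06],[-.069,0,.06],[-.069,.085,.06]]
fit(ob,pb,[.59,-.02,.2])
fit(ob[:6],pb[:6],[.59,-.02,.2])
ps=np.array([[75,255],[160,285],[148,340],[58,312],[235,262],[302,280],[290,328],[225,305]])/7+[100,110]
a=.00425
os_=[[-a,-.007,.08],[-a,.007,.08],[a,.007,.08],[a,-.007,.08],[-a,.007,.048],[-a,.018,.048],[a,.018,.048],[a,.007,.048]]
fit(os_,ps,[.45,-.24,-.3])
E
```

```text
[ 0.5857 -0.0192  0.1849] 
 [[-1.6, 0.2], [1.4, 0.2], [-0.2, -0.8], [0.5, 0.4], [0.3, -0.1], [0.0, -0.4], [-0.9, 0.8], [0.6, 0.4], [-0.1, -0.4]]
[ 0.5859 -0.0193  0.1873] 
 [[-1.6, 0.5], [1.3, 0.1], [-0.3, -0.5], [0.3, 0.4], [0.3, 0.2], [-0.0, -0.4]]
[ 0.4464 -0.2604 -0.3287] 
 [[-0.4, 0.6], [-0.1, 1.1], [-0.3, 0.2], [0.2, -0.5], [0.7, -0.8], [-0.1, 0.1], [-0.3, -0.4], [0.3, -0.5]]
```

Emit:
apply_moves(plan=[[0,0,0,0,0,-0.121,-1],[-0.043,0.03,0.03,0,0,0,-1],[-0.0435,0.03,0.03,0,0,0,-1],[0,0,0.05,0,0,0,-0.5],[0,0,0.05,0,0,0,-0.2],[0,0,0.04,0,0,0,-0.2],[0,0,0.017,0,0,0,-0.2],[0,0,0,0,0,0,-0.2]])

```text
t: 4.53
tcp_pos: [0.5259, -0.0299, 0.0377]
tool_rot: [-0.093, 0.996, 0.0, -0.001]
force: [0.6, -0.4, -0.0]
finger_gap: 0.6
gripper_force: 0.0
```

```bash
python3 - <<'E'
from h import *
s=sense();print(s["tcp_pos"],s["tool_rot"],s["force"],s["finger_gap"])
b=np.array([.586,-.0192]);y=.185;ex=np.array([np.cos(y),np.sin(y)]);ey=np.array([-ex[1],ex[0]])
e=s["tcp_pos"][:2]-b;print("bracket frame",e@ex,e@ey)
a=snapshot("wrist");cv2.imwrite("pics/w2.png",cv2.resize(a[150:384,100:412,::-1],None,fx=2.5,fy=2.5,interpolation=cv2.INTER_CUBIC))
E
```

```text
[ 0.52589904 -0.02988784  0.03766688] [-9.31489535e-02  9.95651797e-01  3.12613610e-04 -8.21414422e-04] [ 0.64239531 -0.43502564 -0.01888191] 0.6004595020934261
bracket frame -0.06104140499219837 0.0005498948010392597
```

View pics/w2.png

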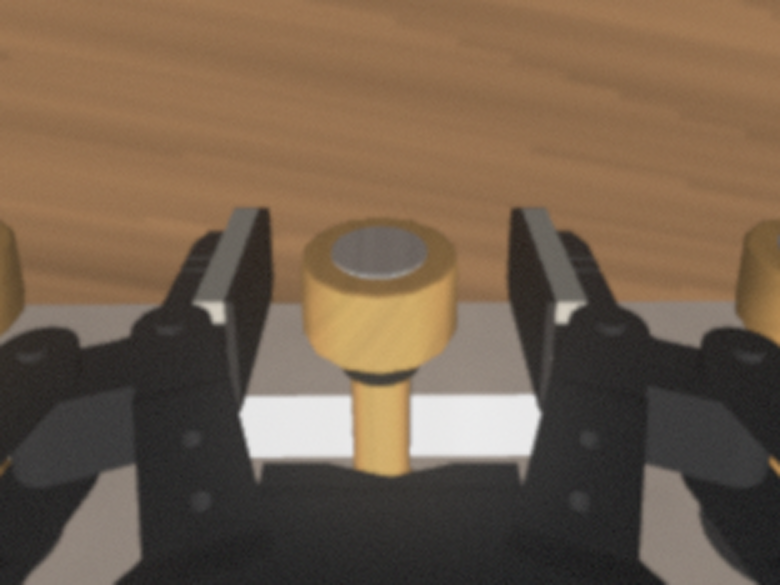

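The knob axis is at column 380 and the finger centre at 389, so the knob lies about 2 mm to the tool's -y. I'll correct for that and close.

Emit:
apply_moves(plan=[[0,-0.002,0,0,0,0,-0.2],[0,0,0,0,0,0,0.4],[0,0,0,0,0,0,1],[0,0,0,0,0,0,1],[0,0,0,0,0,0,1],[0,0,0,0,0,0,1]], force=30)

```text
t: 5.32
tcp_pos: [0.5274, -0.0319, 0.0395]
tool_rot: [-0.093, 0.996, -0.0, 0.001]
force: [0.3, 0.4, 7.6]
finger_gap: 0.338
gripper_force: 29.2
```

Emit:
apply_moves(plan=[[0.001,0,0,0,0,0,1],[0.0005,0,0,0,0,0,1],[0,0,0,0,0,0,1]])

```text
t: 5.7
tcp_pos: [0.5265, -0.0321, 0.0396]
tool_rot: [-0.093, 0.996, -0.0, 0.002]
force: [1.5, 2.2, 5.9]
finger_gap: 0.339
gripper_force: 29.2
```

Emit:
apply_moves(plan=[[0.001,0,0,0,0,0,1],[0.0005,0,0,0,0,0,1],[0,0,0,0,0,0,1]])

```text
t: 6.08
tcp_pos: [0.5257, -0.0323, 0.0396]
tool_rot: [-0.093, 0.996, -0.0, 0.002]
force: [1.9, 3.1, 5.9]
finger_gap: 0.343
gripper_force: 29.2
```

Emit:
apply_moves(plan=[[0.001,0,0,0,0,0,1],[0.0005,0,0,0,0,0,1],[0,0,0,0,0,0,1]])

```text
t: 6.45
tcp_pos: [0.5254, -0.0324, 0.0397]
tool_rot: [-0.093, 0.996, -0.001, 0.004]
force: [3.8, 5.5, 3.7]
finger_gap: 0.343
gripper_force: 29.3
```

Emit:
apply_moves(plan=[[0.001,0,0,0,0,0,1],[0.0005,0,0,0,0,0,1],[0,0,0,0,0,0,1]])

```text
t: 6.82
tcp_pos: [0.5252, -0.0325, 0.0397]
tool_rot: [-0.093, 0.996, -0.001, 0.005]
force: [7.0, 6.5, 3.0]
finger_gap: 0.338
gripper_force: 29.4
```

The middle spindle stopped after about 2 mm, so it is sound. Next is the left knob.

Emit:
apply_moves(plan=[[-0.004,0,0,0,0,0,1],[0,0,0,0,0,0,-0.2],[0,0,0,0,0,0,-0.2],[0,0,-0.055,0,0,0,-0.2],[-0.002,0.0425,0,0,0,0,-0.2],[0,0.0425,0,0,0,0,-0.2],[0,0,0.055,0,0,0,-0.2],[0,0,0,0,0,0,-0.2]])

```text
t: 7.82
tcp_pos: [0.5068, 0.0523, 0.0347]
tool_rot: [-0.094, 0.996, 0.001, -0.005]
force: [-0.4, -0.6, 0.9]
finger_gap: 0.601
gripper_force: 0.0
```

Emit:
apply_moves(plan=[[0,0,0,0,0,0,0.4],[0,0,0,0,0,0,1],[0,0,0,0,0,0,1],[0,0,0,0,0,0,1]], force=30)

```text
t: 8.32
tcp_pos: [0.5113, 0.0515, 0.0395]
tool_rot: [-0.093, 0.996, -0.0, 0.001]
force: [-0.7, 2.5, 3.1]
finger_gap: 0.34
gripper_force: 30.4
```

Emit:
apply_moves(plan=[[0.001,0,0,0,0,0,1],[0.001,0,0,0,0,0,1],[0.001,0,0,0,0,0,1],[0,0,0,0,0,0,1]])

```text
t: 8.82
tcp_pos: [0.509, 0.051, 0.0392]
tool_rot: [-0.093, 0.996, -0.0, 0.002]
force: [0.2, 3.8, 7.0]
finger_gap: 0.339
gripper_force: 30.8
```

Emit:
apply_moves(plan=[[0.001,0,0,0,0,0,1],[0.001,0,0,0,0,0,1],[0,0,0,0,0,0,1]])

```text
t: 9.2
tcp_pos: [0.5071, 0.0507, 0.0392]
tool_rot: [-0.093, 0.996, -0.0, 0.002]
force: [0.4, 3.5, 6.6]
finger_gap: 0.343
gripper_force: 30.8
```

Emit:
apply_moves(plan=[[0.001,0,0,0,0,0,1],[0.001,0,0,0,0,0,1],[0.001,0,0,0,0,0,1],[0.001,0,0,0,0,0,1],[0,0,0,0,0,0,1]])

```text
t: 9.82
tcp_pos: [0.5032, 0.0499, 0.0392]
tool_rot: [-0.093, 0.996, -0.0, 0.002]
force: [0.7, 3.3, 7.3]
finger_gap: 0.338
gripper_force: 30.8
```

Emit:
apply_moves(plan=[[0.001,0,0,0,0,0,1],[0.001,0,0,0,0,0,1],[0.001,0,0,0,0,0,1],[0,0,0,0,0,0,1]])

```text
t: 10.32
tcp_pos: [0.5003, 0.0493, 0.0392]
tool_rot: [-0.093, 0.996, -0.0, 0.002]
force: [1.0, 3.3, 6.2]
finger_gap: 0.336
gripper_force: 30.8
```

Emit:
apply_moves(plan=[[0.001,0,0,0,0,0,1],[0.001,0,0,0,0,0,1],[0,0,0,0,0,0,1]])

```text
t: 10.7
tcp_pos: [0.4985, 0.049, 0.0392]
tool_rot: [-0.093, 0.996, -0.0, 0.002]
force: [0.6, 3.0, 6.3]
finger_gap: 0.337
gripper_force: 30.8
```

Emit:
apply_moves(plan=[[0.001,0,0,0,0,0,1],[0.001,0,0,0,0,0,1],[0,0,0,0,0,0,1]])

```text
t: 11.08
tcp_pos: [0.4983, 0.0488, 0.0393]
tool_rot: [-0.093, 0.996, -0.0, 0.004]
force: [3.5, 6.1, 5.2]
finger_gap: 0.336
gripper_force: 30.6
```

Emit:
apply_moves(plan=[[0.001,0,0,0,0,0,1],[0.0005,0,0,0,0,0,1],[0,0,0,0,0,0,1]])

```text
t: 11.45
tcp_pos: [0.4981, 0.0487, 0.0394]
tool_rot: [-0.093, 0.996, -0.0, 0.005]
force: [5.5, 8.8, 3.6]
finger_gap: 0.336
gripper_force: 30.6
```

Emit:
apply_moves(plan=[[0.001,0,0,0,0,0,1],[0,0,0,0,0,0,1],[0,0,0,0,0,0,1]])

```text
t: 11.82
tcp_pos: [0.498, 0.0486, 0.0394]
tool_rot: [-0.093, 0.996, -0.0, 0.006]
force: [6.8, 9.3, 2.3]
finger_gap: 0.34
gripper_force: 30.5
```

Emit:
apply_moves(plan=[[-0.003,0,0,0,0,0,1],[-0.0005,0,0,0,0,0,1],[0,0,0,0,0,0,-0.2],[0,0,0,0,0,0,-0.2],[0,0,0,0,0,0,-0.2],[0,0,-0.06,0,0,0,-0.2],[0,0,-0.06,0,0,0,-0.2],[0,0,0,0,0,0,-0.2]])

```text
t: 12.82
tcp_pos: [0.499, 0.0483, 0.1623]
tool_rot: [-0.094, 0.996, -0.001, 0.005]
force: [0.2, -0.2, -0.2]
finger_gap: 0.599
gripper_force: 0.0
```

Emit:
apply_moves(plan=[[0.0181,-0.049,0,0,0,0,-0.2],[0.0181,-0.049,0,0,0,0,-0.2],[0.0181,-0.049,0,0,0,0,-0.2],[0.0181,-0.049,0,0,0,0,-0.2],[0.0181,-0.049,0,0,0,0.171,-0.2],[0,0,0,0,0,0.171,-0.2],[0,0,0,0,0,0.172,-0.2],[0,0,0,0,0,0,-0.2]])

```text
t: 13.82
tcp_pos: [0.4517, -0.2085, 0.1571]
tool_rot: [0.162, 0.987, 0.001, -0.001]
force: [0.3, -0.5, 0.4]
finger_gap: 0.6
gripper_force: 0.0
```

```bash
python3 - <<'E'
from h import *
s=sense();print(s["tcp_pos"],s["tool_rot"])
t=np.pi-.329
print(delta([.4464,-.2604,.12],[np.cos(t/2),np.sin(t/2),0,0],s))
E
```

```text
[ 0.45165948 -0.20846819  0.15712418] [ 1.61972235e-01  9.86794243e-01  6.16165806e-04 -1.31794178e-03]
(array([-0.01172125, -0.05091749,  0.03705133]), array([ 0.00078405, -0.00280211,  0.00362174]))
```

Emit:
apply_moves(plan=[[-0.012,-0.051,0,0,-0.003,0.003,-0.2],[0,0,0.037,0,0,0,-0.4],[0,0,0,0,0,0,-0.4]])

```text
t: 14.2
tcp_pos: [0.4456, -0.2593, 0.1188]
tool_rot: [0.163, 0.987, 0.002, -0.002]
force: [-0.4, -0.6, -0.2]
finger_gap: 0.704
gripper_force: 0.0
```

```bash
python3 - <<'E'
from h import *
s=sense();print(s["tcp_pos"],s["tool_rot"])
a=snapshot("wrist");cv2.imwrite("pics/w3.png",cv2.resize(a[130:370,120:390,::-1],None,fx=2.5,fy=2.5,interpolation=cv2.INTER_CUBIC))
np.savez("w3.npz",p=s["tcp_pos"],q=s["tool_rot"])
E
```

```text
[ 0.44563077 -0.25932072  0.1188396 ] [ 0.16325908  0.98657989  0.00185784 -0.00177275]
```

View pics/w3.png

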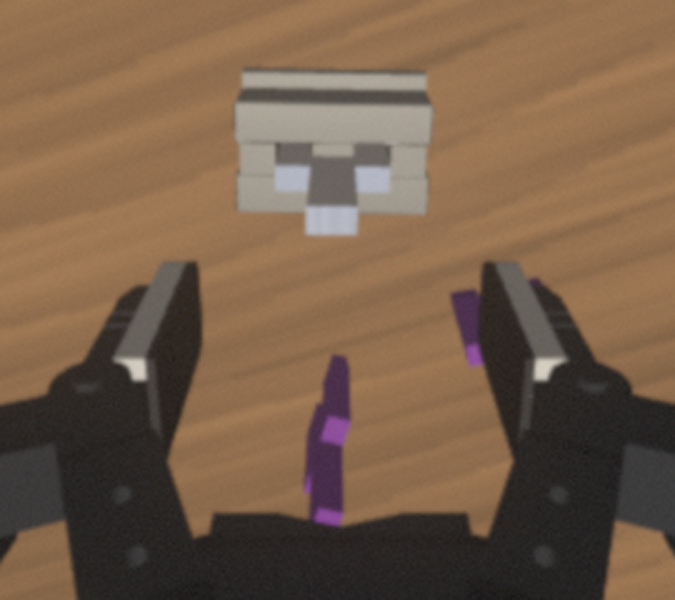

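```bash
python3 - <<'E'
from h import *
d=np.load("w3.npz");pose=(d["p"],d["q"]);R=Ro.from_quat(d["q"])
for n,u,z in [("tabtop",(331.5,221),.08),("purple1",(335,430),.05),("purple2top",(465,345),.0),("purple2",(465,345),.05),("shL",(292,179),.048),("shR",(372,180),.048)]:
    X=ray("wrist",(u[0]/2.5+120,u[1]/2.5+130),z,pose);print(n,X.round(4),R.inv().apply(X-pose[0]).round(4))
E
```

```text
tabtop [ 0.4467 -0.2613  0.08  ] [-0.0018 -0.0016  0.0388]
purple1 [ 0.5356 -0.2908  0.05  ] [-0.0955 -0.001   0.0684]
purple2top [ 0.5517 -0.239   0.    ] [-0.0944  0.053   0.1186]
purple2 [ 0.5171 -0.238   0.05  ] [-0.0611  0.043   0.0687]
shL [ 0.4425 -0.2732  0.048 ] [-0.0018 -0.0144  0.0708]
shR [ 0.451  -0.2495  0.048 ] [-0.0022  0.0108  0.0709]
```

The tab top is at (331,221), 2 mm off the tool's -x and -y, and its yaw is aligned. I'll descend and grip.

Emit:
apply_moves(plan=[[-0.002,-0.002,0.03,0,0,0,-0.3],[0,0,0.036,0,0,0,-0.3],[0,0,0,0,0,0,0.3],[0,0,0,0,0,0,1],[0,0,0,0,0,0,1],[0,0,0,0,0,0,1],[0,0,0,0,0,0,1],[0,0,0,0,0,0,1]], force=45)

```text
t: 15.25
tcp_pos: [0.4502, -0.2641, 0.0569]
tool_rot: [0.164, 0.986, -0.001, 0.003]
force: [0.2, 0.9, 7.6]
finger_gap: 0.152
gripper_force: 45.9
```

Emit:
apply_moves(plan=[[0,0,-0.01,0,0,0,1],[0,0,-0.03,0,0,0,1],[0,0,-0.05,0,0,0,1],[0,0,-0.02,0,0,0,1],[0,0,0,0,0,0,1],[0,0,0,0,0,0,1]])

```text
t: 16.0
tcp_pos: [0.4482, -0.2629, 0.1647]
tool_rot: [0.164, 0.986, 0.0, 0.001]
force: [0.6, -0.0, -1.5]
finger_gap: 0.152
gripper_force: 45.0
```

```bash
python3 - <<'E'
from h import *
s=sense();print(s["tcp_pos"],s["tool_rot"],s["force"],s["finger_gap"])
t=np.pi+.185
print(delta([.5,-.0,.17],[np.cos(t/2),np.sin(t/2),0,0],s))
a=snapshot("wrist");cv2.imwrite("pics/w4.png",a[:,:,::-1])
E
```

```text
[ 0.44821978 -0.26288566  0.16467898] [1.64172559e-01 9.86431337e-01 1.94550602e-04 7.41129566e-04] [ 0.55627793 -0.04838176 -1.54265164] 0.15249954963604206
(array([ 0.03614971,  0.26548913, -0.00520507]), array([ 2.53312617e-04,  1.52869023e-03, -5.14838257e-01]))
```

Emit:
apply_moves(plan=[[0,0,0,0,0,-0.172,1],[0,0,0,0,0,-0.172,1],[0,0,0,0,0,-0.171,1],[-0.029,0.0496,0,0,0,0,1],[-0.029,0.0496,0,0,0,0,1],[-0.029,0.0496,0,0,0,0,1],[-0.029,0.0496,0,0,0,0,1],[-0.029,0.0496,0,0,0,0,1]])

```text
t: 17.05
tcp_pos: [0.5454, 0.0089, 0.1637]
tool_rot: [-0.092, 0.996, -0.0, -0.0]
force: [0.7, -0.3, -2.3]
finger_gap: 0.155
gripper_force: 45.0
```

Emit:
apply_moves(plan=[[-0.029,0.0496,0,0,0,0,1],[0,0,0.025,0,0,0,1],[0,0,0,0,0,0,1],[0,0,0,0,0,0,1]])

```text
t: 17.55
tcp_pos: [0.5648, 0.0606, 0.1398]
tool_rot: [-0.092, 0.996, -0.001, 0.0]
force: [-0.5, -0.4, -0.9]
finger_gap: 0.153
gripper_force: 45.0
```

```bash
cat >> h.py <<'E'
b=np.array([.586,-.0192]);yaw=.185;ex=np.array([np.cos(yaw),np.sin(yaw)]);ey=np.array([-ex[1],ex[0]])
def bf(p): e=np.array(p[:2])-b; return np.array([e@ex,e@ey])
E
python3 - <<'E'
from h import *
s=sense();print(s["tcp_pos"],bf(s["tcp_pos"]),s["tool_rot"],s["force"],s["finger_gap"])
np.savez("w5.npz",p=s["tcp_pos"],q=s["tool_rot"])
for n in ["wrist","side","scene"]: cv2.imwrite(f"pics/h_{n}.png",snapshot(n)[:,:,::-1])
w=cv2.imread("pics/h_wrist.png")
m=np.zeros((600,800,3),np.uint8)
m[:,:560]=cv2.resize(w[60:360,115:395],(560,600),interpolation=cv2.INTER_CUBIC)
u=[proj(n,[.5645,.0616,.08])[0].astype(int) for n in ("side","scene")];print(u)
for i,n in enumerate(("side","scene")):
    x,y=u[i];im=cv2.imread(f"pics/h_{n}.png")[y-38:y+37,x-30:x+30]
    m[i*300:i*300+300,560:]=cv2.resize(im,(240,300),interpolation=cv2.INTER_CUBIC)
cv2.imwrite("pics/hm.png",m)
E
```

```text
[0.56476051 0.06057142 0.13975781] [-0.00620339  0.08231715] [-9.20645993e-02  9.95752782e-01 -5.12539164e-04  4.93364220e-04] [-0.53476193 -0.35496171 -0.87081574] 0.15265127909738863
[array([257, 195]), array([261, 190])]
```

View pics/hm.png

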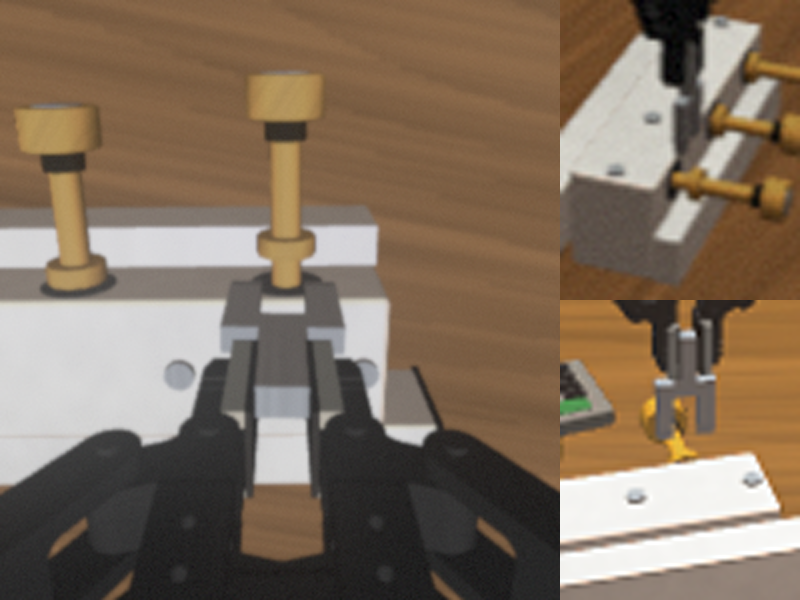

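The wrist view (scale 2) shows the spacer hanging straight: leg bottoms at row 283, columns 232–335, and tab top at (256–310, 388–415). The drawn left spindle is centred at column 286, with the collar at (257–316, 243) and the gap behind it. The block's top front edge is at row 299. I'll fit the spacer in the tool frame and the spindle in the bracket frame.

```bash
python3 - <<'E'
from h import *
from scipy.optimize import least_squares
d=np.load("w5.npz");pose=(d["p"],d["q"]);p=d["p"]
P=lambda l:np.array(l)/2+[115,60]
a=.00425
obj=np.array([[-.003,-.018,0],[-.003,.018,0],[-a,-.018,.04],[-a,.018,.04],[a,-.018,.04],[a,.018,.04],[-a,-.007,.072],[-a,.007,.072],[a,-.007,.072],[a,.007,.072]])
px=P([[232,283],[335,283],[222,328],[343,326],[222,350],[343,348],[256,388],[310,388],[256,415],[310,415]])
def f(v):
    R=Ro.from_euler("z",yaw)*Ro.from_rotvec(v[3:])
    return np.r_[(proj("wrist",R.apply(obj)+v[:3],pose)-px).ravel(),20*v[3]]
r=least_squares(f,[*p[:2],p[2]-.049,0,0,0]);print("spacer",r.x.round(4),"bf",bf(r.x).round(4),"tilt",r.x[3:].round(3));print(r.fun[:-1].reshape(-1,2).round(1).tolist())
print("tcp bf",bf(p).round(4),"tcp-bottom",p[2]-r.x[2])
for n,u,z in [("face edge",(100,299),.078),("face edge",(350,299),.078),("corner",(388,299),.078),("ledge corner",(378,227),.038),("ledge in",(378,266),.038),("shaft",(285.5,200),.06),("collar",(286.5,243),.06),("shaft root",(286.5,275),.06),("collar front top",(286.5,231),.072),("collar rear top",(286.5,247),.072),("midknob",(58,130),.06),("midcollar",(76,272),.06)]:
    print(n,bf(ray("wrist",P(u),z,pose)).round(4))
E
```

```text
spacer [0.5626 0.0612 0.0848 0.0028 0.022  0.0109] bf [-0.0082  0.0833] tilt [0.003 0.022 0.011]
[[0.7, -0.9], [-1.3, -1.4], [0.2, -0.1], [0.1, 0.4], [0.9, 1.5], [-0.3, 2.0], [-0.9, -0.8], [0.5, -1.1], [-0.4, 0.3], [0.4, 0.1]]
tcp bf [-0.0062  0.0823] tcp-bottom 0.054961093736666786
face edge [-0.0011  0.0137]
face edge [-0.0011  0.1088]
corner [-0.0011  0.1233]
ledge corner [-0.0184  0.1249]
ledge in [-0.0003  0.1258]
shaft [-0.0355  0.0844]
collar [-0.0179  0.0848]
shaft root [-0.0042  0.0848]
collar front top [-0.0263  0.0847]
collar rear top [-0.02    0.0847]
midknob [-0.0625 -0.0015]
midcollar [-0.0055 -0.001 ]
```

```bash
python3 - <<'E'
from h import *
from scipy.optimize import least_squares
d=np.load("w5.npz");pose=(d["p"],d["q"]);p=d["p"]
P=lambda l:np.array(l)/2+[115,60]
a=.00425
obj=np.array([[-.003,-.018,0],[-.003,.018,0],[-a,-.018,.04],[-a,.018,.04],[-a,-.007,.072],[-a,.007,.072],[a,-.007,.072],[a,.007,.072]])
px=P([[232,283],[335,283],[222,328],[343,326],[256,388],[310,388],[256,415],[310,415]])
for zz in (.049,.052):
    def f(v):
        R=Ro.from_euler("z",yaw)*Ro.from_rotvec(v[2:])
        return np.r_[(proj("wrist",R.apply(obj)+[v[0],v[1],p[2]-zz],pose)-px).ravel(),20*v[2]]
    r=least_squares(f,[*p[:2],0,0,0]);print("spacer bf",bf(r.x).round(4),"tilt",r.x[2:].round(3));print(r.fun[:-1].reshape(-1,2).round(1).tolist())
for u,z in [((286.5,255),.072),((286.5,259),.072)]: print(bf(ray("wrist",P(u),z,pose)).round(4))
w=cv2.imread("pics/h_wrist.png").astype(int)   # column profiles: collar/gap on the shaft, and the face edge
print(w[170:215,258].tolist())
E
```

```text
spacer bf [-0.0097  0.0834] tilt [ 0.004 -0.006  0.01 ]
[[0.1, -0.0], [-0.4, -0.5], [-0.8, 0.1], [1.3, 0.6], [-1.5, -1.0], [1.3, -1.2], [-1.1, 1.2], [1.2, 1.0]]
spacer bf [-0.0087  0.0834] tilt [0.004 0.005 0.01 ]
[[0.5, -0.1], [-0.8, -0.5], [-0.2, 0.2], [0.7, 0.7], [-1.2, -0.8], [0.9, -1.0], [-0.7, 0.9], [0.8, 0.7]]
[-0.0168  0.0847]
[-0.0151  0.0847]
[[97, 154, 184], [98, 152, 184], [99, 154, 184], [99, 153, 186], [98, 153, 183], [99, 154, 184], [99, 154, 184], [96, 150, 181], [90, 139, 167], [74, 113, 136], [71, 105, 129], [84, 126, 153], [94, 145, 174], [95, 148, 177], [98, 151, 180], [98, 149, 179], [98, 150, 179], [98, 149, 180], [96, 149, 180], [98, 150, 180], [97, 151, 179], [98, 152, 182], [99, 154, 184], [99, 153, 184], [98, 153, 184], [98, 153, 184], [100, 155, 184], [100, 155, 185], [101, 155, 185], [100, 153, 184], [99, 154, 184], [99, 153, 183], [97, 149, 179], [89, 132, 156], [70, 88, 101], [62, 65, 68], [64, 65, 68], [76, 77, 80], [108, 115, 118], [145, 158, 162], [178, 189, 195], [198, 209, 212], [208, 213, 215], [213, 213, 214], [213, 212, 213]]
```

Emit:
apply_moves(plan=[[-0.0013,0.0014,0.005,0,0,0.01,1],[0,0,0.005,0,0,0,1],[0,0,0.004,0,0,0,1],[0,0,0.003,0,0,0,1],[0,0,0,0,0,0,1]])

```text
t: 18.32
tcp_pos: [0.566, 0.0627, 0.1229]
tool_rot: [-0.088, 0.996, -0.001, 0.001]
force: [-0.0, 0.1, -1.4]
finger_gap: 0.149
gripper_force: 45.0
```

Emit:
apply_moves(plan=[[0,0,0.003,0,0,0,1],[0,0,0.003,0,0,0,1],[0,0,0,0,0,0,1]])

```text
t: 18.7
tcp_pos: [0.5661, 0.0627, 0.117]
tool_rot: [-0.087, 0.996, -0.001, 0.001]
force: [-0.2, 0.8, -1.3]
finger_gap: 0.152
gripper_force: 45.0
```

Emit:
apply_moves(plan=[[0,0,0.003,0,0,0,1],[0,0,0.003,0,0,0,1],[0,0,0.002,0,0,0,1],[0,0,0,0,0,0,1]])

```text
t: 19.2
tcp_pos: [0.5662, 0.0627, 0.1091]
tool_rot: [-0.087, 0.996, -0.001, 0.001]
force: [-0.6, 0.0, -1.7]
finger_gap: 0.15
gripper_force: 45.0
```

Emit:
apply_moves(plan=[[0,0,0.003,0,0,0,1],[0,0,0.003,0,0,0,1],[0,0,0.002,0,0,0,1],[0,0,0,0,0,0,1]])

```text
t: 19.7
tcp_pos: [0.5662, 0.0627, 0.1011]
tool_rot: [-0.087, 0.996, -0.001, 0.001]
force: [-0.7, 0.9, -0.7]
finger_gap: 0.15
gripper_force: 45.0
```

Sliding in freely. Continue to the ledge.

Emit:
apply_moves(plan=[[0,0,0.003,0,0,0,1],[0,0,0.003,0,0,0,1],[0,0,0.002,0,0,0,1],[0,0,0,0,0,0,1]])

```text
t: 20.2
tcp_pos: [0.5662, 0.0627, 0.0931]
tool_rot: [-0.088, 0.996, -0.001, 0.001]
force: [0.0, 0.0, -1.0]
finger_gap: 0.144
gripper_force: 45.0
```

Emit:
apply_moves(plan=[[0,0,0.002,0,0,0,1],[0,0,0.001,0,0,0,1],[0,0,0,0,0,0,1]])

```text
t: 20.58
tcp_pos: [0.5663, 0.0627, 0.0903]
tool_rot: [-0.087, 0.996, -0.001, 0.001]
force: [-0.3, 0.6, -1.2]
finger_gap: 0.15
gripper_force: 45.0
```

Emit:
apply_moves(plan=[[0,0,0.001,0,0,0,1],[0,0,0.001,0,0,0,1],[0,0,0,0,0,0,1]])

```text
t: 20.95
tcp_pos: [0.5663, 0.0627, 0.0883]
tool_rot: [-0.087, 0.996, -0.001, 0.001]
force: [-0.5, -0.3, -0.6]
finger_gap: 0.151
gripper_force: 45.0
```

Emit:
apply_moves(plan=[[0,0,0.001,0,0,0,1],[0,0,0.001,0,0,0,1],[0,0,0,0,0,0,1]])

```text
t: 21.32
tcp_pos: [0.5666, 0.0627, 0.0869]
tool_rot: [-0.088, 0.996, -0.001, 0.002]
force: [-0.7, 0.2, 2.9]
finger_gap: 0.148
gripper_force: 45.5
```

Emit:
apply_moves(plan=[[0,0,0.001,0,0,0,1],[0,0,0.0005,0,0,0,1],[0,0,0,0,0,0,1]])

```text
t: 21.7
tcp_pos: [0.5669, 0.0628, 0.0868]
tool_rot: [-0.088, 0.996, -0.001, 0.002]
force: [-1.6, 1.3, 13.0]
finger_gap: 0.152
gripper_force: 46.7
```

Emit:
apply_moves(plan=[[0,0,-0.002,0,0,0,1],[-0.001,0,0,0,0,0,1],[-0.001,0,0,0,0,0,1],[0,0,0,0,0,0,1]])

```text
t: 22.2
tcp_pos: [0.5676, 0.0629, 0.0869]
tool_rot: [-0.088, 0.996, -0.001, 0.0]
force: [-1.6, -0.6, 4.9]
finger_gap: 0.149
gripper_force: 45.8
```

Emit:
apply_moves(plan=[[-0.001,0,0,0,0,0,1],[-0.0005,0,0,0,0,0,1],[0,0,0,0,0,0,1]])

```text
t: 22.58
tcp_pos: [0.5681, 0.063, 0.0868]
tool_rot: [-0.088, 0.996, -0.001, -0.001]
force: [-3.6, -0.8, 5.9]
finger_gap: 0.147
gripper_force: 45.9
```

Emit:
apply_moves(plan=[[0.001,0,0,0,0,0,1],[0,0,0,0,0,0,0.4],[0,0,0,0,0,0,0.1],[0,0,0,0,0,0,0.1],[0,0,-0.03,0,0,0,0.1],[0,0,-0.05,0,0,0,0.1],[0,0,0,0,0,0,0.1]])

```text
t: 23.45
tcp_pos: [0.5718, 0.063, 0.1706]
tool_rot: [-0.088, 0.996, -0.001, 0.006]
force: [-0.1, 0.0, -0.3]
finger_gap: 0.452
gripper_force: 0.0
```

```bash
python3 - <<'E'
from h import *
s=sense();print(s["tcp_pos"],bf(s["tcp_pos"]),s["tool_rot"],s["force"],s["finger_gap"])
for n in ["wrist","side","scene"]: cv2.imwrite(f"pics/r_{n}.png",snapshot(n)[:,:,::-1])
# knob target at bracket x=-.074,y=.0845
t=np.pi+yaw;X=b+ex*-.072+ey*.0843
print(X,delta([*X,s["tcp_pos"][2]],[np.cos(t/2),np.sin(t/2),0,0],s))
E
```

```text
[0.57176662 0.0630454  0.17059171] [0.00113825 0.08346016] [-0.08757638  0.99613927 -0.00136734  0.00592191] [-0.08147306  0.01474433 -0.26855667] 0.4517051852304318
[0.4997219  0.05041738] (array([ 0.07313806,  0.00013468, -0.00084594]), array([-0.00381702,  0.0115407 , -0.00961921]))
```

Emit:
apply_moves(plan=[[0.0375,0,0,0,0.006,-0.009,-0.2],[0.0375,0.0005,0,0,0.005,0,-0.2],[0,0,0.05,0,0,0,-0.2],[0,0,0.05,0,0,0,-0.2],[0,0,0.031,0,0,0,-0.2],[0,0,0,0,0,0,-0.2],[0,0,0,0,0,0,-0.2]])

```text
t: 24.48
tcp_pos: [0.4937, 0.0499, 0.0359]
tool_rot: [-0.092, 0.996, -0.001, -0.004]
force: [0.7, -0.1, -0.0]
finger_gap: 0.6
gripper_force: 0.0
```

```bash
python3 - <<'E'
from h import *
s=sense();print(s["tcp_pos"],bf(s["tcp_pos"]),s["tool_rot"],s["force"])
w=snapshot("wrist");cv2.imwrite("pics/k_wrist.png",w[:,:,::-1])
g=cv2.cvtColor(w,cv2.COLOR_RGB2HSV)
m=((g[...,0]>12)&(g[...,0]<28)&(g[...,1]>130)&(g[...,2]>130))
n,l,st,c=cv2.connectedComponentsWithStats(m.astype(np.uint8))
print([(a.tolist(),x.round(1).tolist()) for a,x in zip(st,c) if 150<a[4]<20000])
E
```

```text
[0.49369164 0.04989726 0.03590863] [-0.07802303  0.08489801] [-0.09197641  0.99575124 -0.00104836 -0.00432522] [ 0.67997546 -0.14410102 -0.04007486]
[([222, 266, 62, 38, 779], [252.9, 283.3]), ([40, 288, 58, 16, 183], [72.2, 296.9])]
```

Emit:
apply_moves(plan=[[-0.0035,-0.0013,-0.002,0,-0.009,0,-0.2],[0,0,0,0,0,0,-0.2],[0,0,0,0,0,0,0.4],[0,0,0,0,0,0,1],[0,0,0,0,0,0,1],[0,0,0,0,0,0,1]], force=30)

```text
t: 25.28
tcp_pos: [0.4977, 0.0491, 0.0383]
tool_rot: [-0.092, 0.996, -0.001, 0.001]
force: [-0.3, -0.3, 6.5]
finger_gap: 0.343
gripper_force: 29.4
```

Emit:
apply_moves(plan=[[-0.001,0,0,0,0,0,1],[-0.001,0,0,0,0,0,1],[0,0,0,0,0,0,1]])

```text
t: 25.65
tcp_pos: [0.4993, 0.0495, 0.0382]
tool_rot: [-0.092, 0.996, -0.001, 0.0]
force: [-0.4, -1.2, 6.7]
finger_gap: 0.34
gripper_force: 29.4
```

Emit:
apply_moves(plan=[[-0.001,0,0,0,0,0,1],[-0.001,0,0,0,0,0,1],[0,0,0,0,0,0,1]])

```text
t: 26.02
tcp_pos: [0.5009, 0.0498, 0.0382]
tool_rot: [-0.092, 0.996, -0.001, -0.0]
force: [-2.0, -2.3, 7.7]
finger_gap: 0.336
gripper_force: 29.5
```

Emit:
apply_moves(plan=[[-0.001,0,0,0,0,0,1],[-0.0005,0,0,0,0,0,1],[0,0,0,0,0,0,1]])

```text
t: 26.4
tcp_pos: [0.5022, 0.05, 0.0382]
tool_rot: [-0.092, 0.996, -0.001, -0.0]
force: [-2.1, -1.6, 7.6]
finger_gap: 0.344
gripper_force: 29.5
```

Emit:
apply_moves(plan=[[-0.001,0,0,0,0,0,1],[-0.0005,0,0,0,0,0,1],[0,0,0,0,0,0,1]])

```text
t: 26.78
tcp_pos: [0.5025, 0.0502, 0.0382]
tool_rot: [-0.092, 0.996, -0.001, -0.001]
force: [-3.6, -2.6, 6.9]
finger_gap: 0.34
gripper_force: 29.6
```

Emit:
apply_moves(plan=[[-0.001,0,0,0,0,0,1],[-0.001,0,0,0,0,0,1],[0,0,0,0,0,0,1]])

```text
t: 27.15
tcp_pos: [0.5027, 0.0503, 0.038]
tool_rot: [-0.092, 0.996, -0.001, -0.003]
force: [-6.1, -5.0, 10.2]
finger_gap: 0.34
gripper_force: 29.7
```

Emit:
apply_moves(plan=[[-0.001,0,0,0,0,0,1],[0,0,0,0,0,0,1],[0,0,0,0,0,0,1]])

```text
t: 27.52
tcp_pos: [0.5028, 0.0504, 0.038]
tool_rot: [-0.093, 0.996, -0.001, -0.004]
force: [-7.6, -6.0, 10.6]
finger_gap: 0.338
gripper_force: 29.8
```

```bash
python3 - <<'E'
from h import *
for n in ["wrist","side","scene"]: cv2.imwrite(f"pics/n_{n}.png",snapshot(n)[:,:,::-1])
m=np.zeros((600,800,3),np.uint8)
m[:,:400]=cv2.resize(cv2.imread("pics/r_wrist.png")[0:384,128:384],(400,600),interpolation=cv2.INTER_CUBIC)
for i,(n,f) in enumerate((("side","r"),("scene","r"),("side","n"),("scene","n"))):
    x,y=proj(n,[.58,.0616,.07])[0].astype(int);im=cv2.imread(f"pics/{f}_{n}.png")[y-45:y+45,x-30:x+30]
    r,c=divmod(i,2);m[r*300:r*300+300,400+c*200:600+c*200]=cv2.resize(im,(200,300),interpolation=cv2.INTER_CUBIC)
cv2.imwrite("pics/nm.png",m)
E
```

```text
(no output)
```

View pics/nm.png

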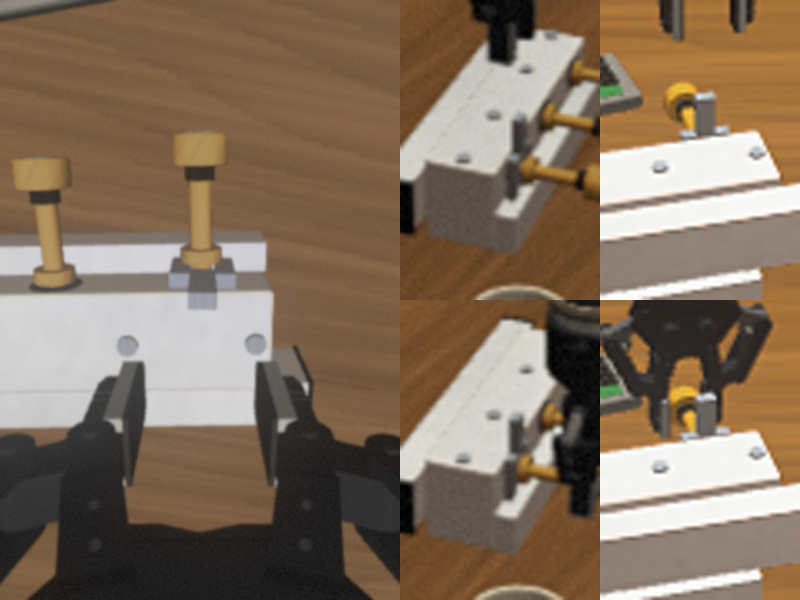

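The composite shows the spacer upright over the left spindle, seated between collar and block. The legs are on the ledge and the collar is closed up against it. I'll ease off, release and withdraw.

Emit:
apply_moves(plan=[[0.0015,0,0,0,0,0,1],[0.001,0,0,0,0,0,1],[0,0,0,0,0,0,0],[0,0,0,0,0,0,-0.2],[0,0,0,0,0,0,-0.2],[0.002,0,-0.05,0,0,0,-0.2],[0,0,-0.06,0,0,0,-0.2],[0,0,-0.04,0,0,0,-0.2]])

```text
t: 28.68
tcp_pos: [0.5033, 0.0505, 0.1901]
tool_rot: [-0.092, 0.996, -0.001, 0.002]
force: [0.7, -0.8, -0.1]
finger_gap: 0.6
gripper_force: 0.0
```

Emit:
apply_moves(plan=[[0,0,0,0,0,0,-0.2],[0,0,0,0,0,0,-0.2],[0,0,0,0,0,0,-0.2]])

```text
t: 29.05
tcp_pos: [0.5015, 0.0506, 0.1862]
tool_rot: [-0.092, 0.996, -0.0, -0.001]
force: [0.1, -0.0, -0.0]
finger_gap: 0.604
gripper_force: 0.0
```

```bash
python3 - <<'E'
from h import *
print(sense()["force"])
a,c=snapshot("scene"),snapshot("side")
for n,im in (("scene",a),("side",c)):
    o=cv2.imread(f"pics/n_{n}.png")[:,:,::-1]
    x,y=proj(n,[.5817,.0632,.100])[0];y=int(y);x=int(x)   # tab of seated spacer, before vs after
    print(n,cv2.absdiff(im,o)[y-6:y+14,x-5:x+6].mean().round(1),
      cv2.phaseCorrelate(*[cv2.cvtColor(np.ascontiguousarray(k[y-14:y+18,x-12:x+12]),cv2.COLOR_RGB2GRAY).astype(float) for k in (o,im)]))
E
```

```text
[ 0.13011435 -0.01748687 -0.03351493]
scene 3.4 ((0.17938531093703602, 0.20411685148588532), 0.7871947756360655)
side 11.1 ((-0.0585329093093403, -0.008224535630425578), 1.0078687215318947)
```

The spacer did not move when I released it, so I'm handing in.

```bash
python3 -c "
from station import *
print(sign_off())"
```

```text
the job is handed in; nothing more can be done
None
```

The left spindle was the worn one: I drew it out about 13 mm to its stop, stood the spacer over it on the ledge, nipped it with a push of about 9 N and let go, then handed the job in at about 29 s (no verdict came back); I did not test the right spindle, because the left came out far past the middle one's 2 mm.

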